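Finger-test a safety edge along its length

TASK

Test the press's spare safety edge, the long aluminium channel with four sprung sections in a row: with the gripper shut, set the fingertips on the section at the steel block's end and run them along the top to the section at the round tin's end, lightly pressing each section down a few millimetres in turn and not lifting off between them. Finish while still holding the last section lightly pressed in, by itself, and stay there. Nothing is to be picked up, and the safety edge and the things round it must stay where they are.

Things in the scene. Friction and masses are not known exactly. Their poses are not given: they have to be found in the camera images.
- edge: the safety edge: straight aluminium channel 46 mm wide (its x), 234 mm long (its y), 30 mm high, about 1.8 kg, loose on the table, with grey end caps 33 mm high; four grey sprung sections stand out of it in a row along its y, centres 52 mm apart. Origin at the centre of the underside, z up
- section_1 (a joint): section 1 of the edge (1 at its +y end, 4 at its -y end): pressing depth of this section in m: 0 at rest, grows downward to the stop at 0.008; the spring needs about 1.2 N to start and 6 N at the stop (600 N/m). Fingertips deeper than 6 mm would catch on the next section's end face; the faces are smooth, slippery plastic
- section_1_top (a point): centre of this section's top face (moves down with it), 46 mm above the table at rest; y along the row, z up. Its flat top is 36 mm long and 30 mm wide. Between neighbours, half-width tongues of both lie side by side, each sloping down 7 mm over 16 mm, so shut fingertips pressing some 3 mm deep slide from one on to the next
- section_2 (a joint): section 2 of the edge (1 at its +y end, 4 at its -y end): pressing depth of this section in m: 0 at rest, grows downward to the stop at 0.008; the spring needs about 1.2 N to start and 6 N at the stop (600 N/m). Fingertips deeper than 6 mm would catch on the next section's end face; the faces are smooth, slippery plastic
- section_2_top (a point): centre of this section's top face (moves down with it), 46 mm above the table at rest; y along the row, z up. Its flat top is 36 mm long and 30 mm wide. Between neighbours, half-width tongues of both lie side by side, each sloping down 7 mm over 16 mm, so shut fingertips pressing some 3 mm deep slide from one on to the next
- section_3 (a joint): section 3 of the edge (1 at its +y end, 4 at its -y end): pressing depth of this section in m: 0 at rest, grows downward to the stop at 0.008; the spring needs about 1.2 N to start and 6 N at the stop (600 N/m). Fingertips deeper than 6 mm would catch on the next section's end face; the faces are smooth, slippery plastic
- section_3_top (a point): centre of this section's top face (moves down with it), 46 mm above the table at rest; y along the row, z up. Its flat top is 36 mm long and 30 mm wide. Between neighbours, half-width tongues of both lie side by side, each sloping down 7 mm over 16 mm, so shut fingertips pressing some 3 mm deep slide from one on to the next
- section_4 (a joint): section 4 of the edge (1 at its +y end, 4 at its -y end): pressing depth of this section in m: 0 at rest, grows downward to the stop at 0.008; the spring needs about 1.2 N to start and 6 N at the stop (600 N/m). Fingertips deeper than 6 mm would catch on the next section's end face; the faces are smooth, slippery plastic
- section_4_top (a point): centre of this section's top face (moves down with it), 46 mm above the table at rest; y along the row, z up. Its flat top is 36 mm long and 30 mm wide. Between neighbours, half-width tongues of both lie side by side, each sloping down 7 mm over 16 mm, so shut fingertips pressing some 3 mm deep slide from one on to the next
- steel_weight: plain rectangular steel block 40x50x22 mm high, loose, its centre some 50 mm beyond one end of the safety edge: marks the end to begin at; origin at the centre of the underside, z up
- pin_tin: round flat metal tin, 67 mm across, 29 mm high, loose, standing beyond the other end: marks the end to finish at; origin at the centre of the underside
- hex_key_5: small L-shaped hexagon key, 30x79x10 mm, loose beside the robot's side of the edge; leave it; origin at the centre of its underside
- spanner_jaw: flat open-ended spanner, 27x129x4 mm, loose beside the far side of the edge; leave it; origin at the centre of its underside
Not all that is in view belongs to the job. Leave any green look-alike of the steel_weight alone.

How it is judged:
On the way, in this order (a step that is already met when the one before it is completed fails the run):
1. the first section, counted from the steel block, is pressed in more than 1.5 mm by itself (((horizontal distance between steel_weight and section_1_top below 0.15 m and value of joint section_1 above 0.0015 m and value of joint each of section_2, section_3, section_4 below 0.0003 m) or (horizontal distance between steel_weight and section_4_top below 0.15 m and value of joint section_4 above 0.0015 m and value of joint each of section_3, section_2, section_1 below 0.0003 m))), for 0.05 s.
2. the fingertips cross to the second section without lifting off: both sections are pressed a little at once (((horizontal distance between steel_weight and section_1_top below 0.15 m and value of joint each of section_1, section_2 above 0.0003 m) or (horizontal distance between steel_weight and section_4_top below 0.15 m and value of joint each of section_4, section_3 above 0.0003 m))), for 0.02 s.
3. the second section, counted from the steel block, is pressed in more than 1.5 mm by itself (((horizontal distance between steel_weight and section_1_top below 0.15 m and value of joint section_2 above 0.0015 m and value of joint each of section_1, section_3, section_4 below 0.0003 m) or (horizontal distance between steel_weight and section_4_top below 0.15 m and value of joint section_3 above 0.0015 m and value of joint each of section_4, section_2, section_1 below 0.0003 m))), for 0.05 s.
4. the fingertips cross to the third section without lifting off: both sections are pressed a little at once (((horizontal distance between steel_weight and section_1_top below 0.15 m and value of joint each of section_2, section_3 above 0.0003 m) or (horizontal distance between steel_weight and section_4_top below 0.15 m and value of joint each of section_3, section_2 above 0.0003 m))), for 0.02 s.
5. the third section, counted from the steel block, is pressed in more than 1.5 mm by itself (((horizontal distance between steel_weight and section_1_top below 0.15 m and value of joint section_3 above 0.0015 m and value of joint each of section_1, section_2, section_4 below 0.0003 m) or (horizontal distance between steel_weight and section_4_top below 0.15 m and value of joint section_2 above 0.0015 m and value of joint each of section_4, section_3, section_1 below 0.0003 m))), for 0.05 s.
6. the fingertips cross to the last section without lifting off: both sections are pressed a little at once (((horizontal distance between steel_weight and section_1_top below 0.15 m and value of joint each of section_3, section_4 above 0.0003 m) or (horizontal distance between steel_weight and section_4_top below 0.15 m and value of joint each of section_2, section_1 above 0.0003 m))), for 0.02 s.
7. the last section, counted from the steel block, is pressed in more than 1.5 mm by itself (((horizontal distance between steel_weight and section_1_top below 0.15 m and value of joint section_4 above 0.0015 m and value of joint each of section_1, section_2, section_3 below 0.0003 m) or (horizontal distance between steel_weight and section_4_top below 0.15 m and value of joint section_1 above 0.0015 m and value of joint each of section_4, section_3, section_2 below 0.0003 m))), for 0.05 s.
At the end, for the whole second after the job is handed in: The fingertips hold the section at the tin's end pressed in by more than 1.5 mm with between 0.8 and 25 N, the other three are released (under 0.3 mm); the edge, the steel block, the tin, the hexagon key and the spanner have each moved less than 15 mm and the edge lies flat (((horizontal distance between steel_weight and section_1_top below 0.15 m and value of joint section_4 above 0.0015 m and value of joint each of section_1, section_2, section_3 below 0.0003 m) or (horizontal distance between steel_weight and section_4_top below 0.15 m and value of joint section_1 above 0.0015 m and value of joint each of section_4, section_3, section_2 below 0.0003 m)) and contact force between the fingers and edge between 0.8 and 25 N and distance of each of edge, steel_weight, pin_tin, hex_key_5, spanner_jaw from where it was at the start of the episode below 0.015 m and angle between edge's own z axis and vertical below 0.05 rad and linear speed of edge below 0.02 m/s); the arm keeps its last pose, push and grip.
It fails at once if the fingers press or push on the safety edge with more than 25 N (contact force between the fingers and edge above 25 N).
It fails at once if the safety edge is lifted, tipped or pushed 15 mm from its place (distance of edge from where it was at the start of the episode above 0.015 m or height (world z) of edge above 0.005 m or angle between edge's own z axis and vertical above 0.1 rad).
It fails at once if the block, tin, key or spanner is lifted or moved 15 mm (distance of any of steel_weight, pin_tin, hex_key_5, spanner_jaw from where it was at the start of the episode above 0.015 m).
It also fails if it takes over 38 s, if anything falls off the work surface, if the arm or the gripper's body presses on something with over 40 N, if the wrist force passes 120 N, or if a joint passes its speed limit or range.

ROBOT

A 6-joint arm with a two-finger parallel gripper is mounted at the origin on a cart in front of the work surface, level with it; the furniture and walls round the work are solid. World frame = base frame: x ahead of the robot, y to its left, z up, the work surface at z = 0. Lengths are in m, angles in rad, forces in N, time in s.
With the tool pointing down it reaches from about 0.325 to 0.775 m from the base axis. Payload 9.3 kg.
Tool frame: the origin (TCP) lies on the front face of the gripper's body, between the roots of the fingers; the fingertips stand 73 mm ahead of it and the grasp point (between the pads) lies 54 mm ahead of it (robot.hold_point_z is the distance from the TCP to the grasp point, in m); x points along the fingers, y is the direction in which the jaws open and shut, and the axes are right-handed (so a half turn about x gives the same grasp; the last joint's range is limited). The gripper opens to 85 mm and grips with 20 to 120 N. Pads are 22 mm wide; open, the fingers measure 114 mm over their backs; the gripper's body (76 mm by 85 mm) begins 54 mm behind the grasp point. The pads swing forward as they close: fully open they stand 13 mm farther back than shut.
Start: joints at [-0.153, 0.259, 0.021, 1.334, 0, 1.418], TCP at [0.55, -0, 0.304] pointing down, gripper open.
Joint ranges: [-3.04, 3.04], [-0.91, 1.82], [-1.04, 1.36], [-1.92, 1.95], [-1.52, 1.45], [-3.14, 3.14]. Speed limits (rad/s): [2.22, 2.22, 2.79, 3.14, 3.14, 3.14].

INTERFACE

Orientations are given as [roll, pitch, yaw] about the fixed x, y, z axes, in that order (R = Rz(yaw) Ry(pitch) Rx(roll)).
In Python, from bench import robot, camera, get_calibration gives the robot as it stands.
- The arm moves only by the tool servo_tool, never from a script. Its argument "motion" is a list of rows, each an object of numbers: "wx", "wy", "wz": the turn, a rotation vector about the tool's x, y, z in degrees; "dx", "dy", "dz": the shift along the tool's x, y, z in cm; "jaw": the opening, from 0 (shut) to 1 (fully open). A call has 1 to 8 rows; each row is the pose to reach, as a shift and turn from the pose commanded when the call began, along the tool's axes at that moment; what a row does not reach only later rows make up. A row lasts 1/8 s, in which the tool goes at most 62.5 mm and 10.7 degrees, less where a joint would pass 70% of its speed; a pose out of reach is approached as far as the arm can. A call with a gripper value outside its range is refused whole. The fingers move at their own pace and stop on an object; "newtons" is the grip in N (left out, the last holds). Time passes only in rows, so rows that repeat a pose let the fingers close. It gives the time, the measured TCP pose, the force and the opening at its end, in the units of the state.
- robot.sense(): the state, without advancing time (a new reading comes with each control period).
- camera(name): name is "scene" or "side" or "wrist"; returns (picture, depth): 420x560x3 uint8, blue, green, red; 420x560 float32, m along the optical axis (not along the pixel's ray), 0 where there is no reading.
- get_calibration(name): a dict with "fx", "fy", "cx", "cy" (pixels), "dist" ([k1, k2, p1, p2, k3] as OpenCV has them; the pictures are not rectified), "pose" (4x4, takes a point from camera to world coordinates); the wrist camera has in their place "mount" (4x4, takes a point from camera to tool coordinates, whose origin is the TCP and whose axes are the tool frame's). Camera axes: x right, y down, z forward; pixel columns grow to the right and rows downward; lengths in m; the calibration is good to about 2 mm. A picture is of the moment at which its call begins: read the wrist's pose just before it. get_calibration takes no time and is no camera call.
- robot.close_job(): hands the job in, once; it reports no verdict.
The state is a dict: "time_s": time; "q": joint angles; "qd": joint speeds; "joint_torque": joint torques, N m; "ee_pos": TCP position; "eef_rot": TCP orientation; "wrist_force": force on the tool from outside, world axes, zero at the start; "torque": the same for the moment, N m; "finger_gap": finger opening in m.
Only numpy, scipy, OpenCV 4.12 (cv2) and the standard library are available. Lean on these libraries where they do the work, as an engineer would, in place of code of your own. Each camera call takes 0.05 s, during which the arm holds its last target. There are 200 camera calls.

## Working session

There is one attempt and no reset: what is moved stays moved. The work goes in short steps, Python scripts to look and compute and a tool call to move; the robot and the scene stay as the last step left them, time stands still between calls to the robot, and variables do not carry over. Pictures are saved under pics/ and viewed, about 8 in all and at most 12, crops included, and the job is handed in when it is done.

Besides the shell and the picture viewer there is one more tool, called after "Call:" by a JSON object that holds its "name" and its "arguments", one argument or row to a line. servo_tool: Moves the arm, as the interface text tells. Its arguments: {"type":"object","properties":{"motion":{"type":"array","items":{"type":"object","properties":{"wx":{"type":"number"},"wy":{"type":"number"},"wz":{"type":"number"},"dx":{"type":"number"},"dy":{"type":"number"},"dz":{"type":"number"},"jaw":{"type":"number"}}}},"newtons":{"type":"number"}},"required":["motion"]}

```bash
mkdir -p pics; ls; cat > h.py <<'E'
import numpy as np, cv2
from scipy.spatial.transform import Rotation as R
from bench import robot, camera, get_calibration
def pose(name, s=None):
    c=get_calibration(name)
    if name!="wrist": return c, np.array(c["pose"])
    T=np.eye(4); T[:3,:3]=R.from_euler('xyz',s["eef_rot"]).as_matrix(); T[:3,3]=s["ee_pos"]
    return c, T@np.array(c["mount"])
def shot(name,tag):
    s=robot.sense(); p,d=camera(name); c,T=pose(name,s)
    cv2.imwrite(f"pics/{tag}.png",p); np.savez(f"pics/{tag}.npz",p=p,d=d,T=T)
    return p,d,c,T
def cloud(d,c,T):
    K=np.array([[c["fx"],0,c["cx"]],[0,c["fy"],c["cy"]],[0,0,1]])
    v,u=np.mgrid[:d.shape[0],:d.shape[1]]
    n=cv2.undistortPoints(np.stack([u,v],-1).reshape(-1,1,2).astype(np.float64),K,np.array(c["dist"],float)).reshape(*d.shape,2)
    P=np.dstack([n*d[...,None],d])@T[:3,:3].T+T[:3,3]
    P[d==0]=np.nan
    return P
E
python3 - <<'E'
from h import *
s=robot.sense(); print(s)
for n in("scene","wrist"):
    p,d,c,T=shot(n,n+"0"); P=cloud(d,c,T)
    m=(P[...,2]>.043)&(P[...,2]<.05)&(P[...,0]>.3)&(P[...,0]<.8)&(abs(P[...,1])<.4)
    print(n,m.sum(),P[m].mean(0) if m.any() else 0, T.round(3).tolist())
a=cv2.imread("pics/scene0.png");b=cv2.imread("pics/wrist0.png")
cv2.imwrite("pics/a.png",cv2.resize(np.vstack([a,b]),None,fx=.71,fy=.71))
E
```

```text
pics
{'time_s': 0.0, 'q': array([-1.52584554e-01,  2.59214026e-01,  2.07381909e-02,  1.33366181e+00,
        2.87403066e-07,  1.41819121e+00]), 'qd': array([-0.00029418, -0.00033652,  0.00252362, -0.00029486, -0.00078817,
       -0.00154853]), 'joint_torque': array([-2.65873996e-04, -5.55637658e+01,  3.44536042e+01,  1.31759423e-02,
       -2.94380488e-04,  4.47349430e-05]), 'ee_pos': array([5.49822312e-01, 3.11941557e-05, 3.03244946e-01]), 'eef_rot': array([-1.72361571,  1.56945501,  2.98879383]), 'wrist_force': array([-0.36595226,  0.80359096, -0.34520585]), 'torque': array([-0.03648693, -0.01546354, -0.02222907]), 'finger_gap': 0.0855037925964102}
scene 8062 [ 0.64163504 -0.12168449  0.04611368] [[0.749, -0.492, 0.445, 0.132], [-0.663, -0.548, 0.51, -0.569], [-0.007, -0.677, -0.736, 0.729], [0.0, 0.0, 0.0, 1.0]]
wrist 21411 [ 6.27519755e-01 -2.86077076e-04  4.70225466e-02] [[1.0, 0.001, -0.002, 0.55], [-0.0, -0.957, -0.289, 0.073], [-0.002, 0.289, -0.957, 0.373], [0.0, 0.0, 0.0, 1.0]]
```

View pics/scene0.png

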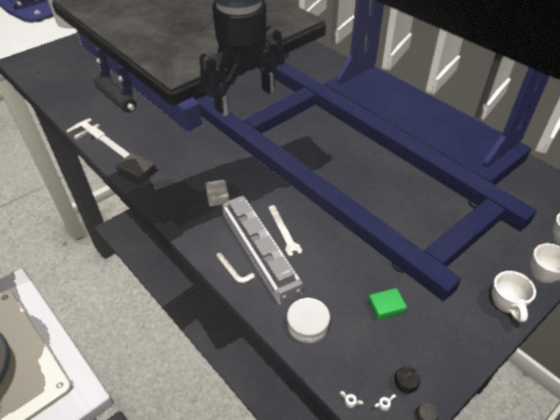

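View pics/wrist0.png

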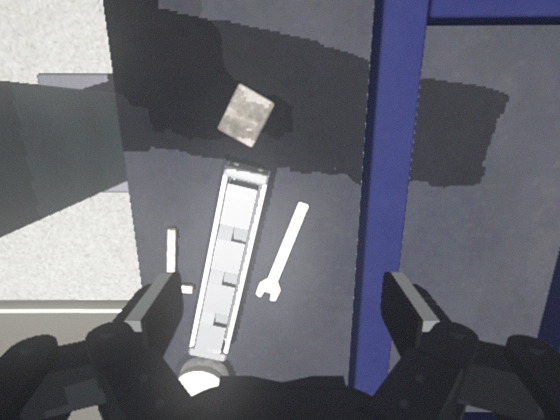

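Scene: the steel block is at px (215,192), with the edge running from (235,205) to (288,290). The tin is at (308,320), the key at (235,268) and the spanner at (285,230). The green block at (388,303) is a decoy. In the wrist view the block is at (246,114) and the tin at (200,385). The candidates for "block" are the grey one at (215,192), the green one, and the dark caliper part at (135,167). I choose the grey one at the edge's end.

```bash
python3 - <<'E'
from h import *
for n in("scene","wrist"):
    z=np.load(f"pics/{n}0.npz"); c=get_calibration(n); P=cloud(z["d"],c,z["T"])
    px={"scene":dict(block=(215,190),tin=(308,315),top=(260,245),bar=(300,190),green=(388,300)),"wrist":dict(block=(246,112),top=(226,260),tin=(205,380),bar=(385,200))}[n]
    for k,(u,v) in px.items(): print(n,k,np.nanmedian(P[v-2:v+3,u-2:u+3].reshape(-1,3),0).round(4))
    x,y,h=P[...,0],P[...,1],P[...,2]
    m=(h>.040)&(h<.052)&(x>.36)&(x<.56)&(abs(y)<.25)
    m=m.astype(np.uint8); k,l,st,ce=cv2.connectedComponentsWithStats(m)
    i=1+st[1:,4].argmax(); Q=P[l==i]; q=Q[:,:2]*1000
    r=cv2.minAreaRect(q.astype(np.float32)); print(n,"tops",st[i],"z",np.percentile(Q[:,2],[5,50,95]).round(4),r)
    m2=((h>.018)&(h<.06)&(x>.36)&(x<.56)&(abs(y)<.25)).astype(np.uint8)
    k,l,st,ce=cv2.connectedComponentsWithStats(m2)
    for i in range(1,k):
        if st[i,4]>100:
            Q=P[l==i]; print("  comp",st[i],Q[:,2].max().round(3),cv2.minAreaRect((Q[:,:2]*1000).astype(np.float32)))
    print("tall things", [(zz,(b:=(h>zz)&(x>.3)&(x<.65)&(abs(y)<.3)).sum(), P[b].min(0).round(2) if b.any() else 0) for zz in(.06,.1,.2)])
E
```

```text
scene block [0.5083 0.0662 0.0212]
scene tin [ 0.446  -0.2675  0.0284]
scene top [ 0.4729 -0.117   0.0451]
scene bar [ 0.6357 -0.0431  0.0189]
scene green [ 0.5657 -0.3301  0.0212]
scene tops [ 228  196   67   87 1561] z [0.0411 0.0449 0.047 ] ((486.950927734375, -98.98197937011719), (207.69900512695312, 32.58451843261719), 76.57359313964844)
  comp [120 157  35  21 392] 0.027 ((431.0921630859375, 230.30487060546875), (50.77980041503906, 53.04340362548828), 14.457762718200684)
  comp [205 180  23  20 354] 0.025 ((511.735595703125, 68.17982482910156), (51.380558013916016, 39.60089111328125), 60.486942291259766)
  comp [ 222  196   81  103 2923] 0.049 ((485.60675048828125, -99.39348602294922), (237.62469482421875, 48.25596237182617), 76.41105651855469)
  comp [288 298  25  20 196] 0.031 ((446.56597900390625, -242.33306884765625), (53.92875289916992, 15.32046890258789), 1.650310754776001)
tall things [(0.06, np.int64(8805), array([ 0.47, -0.04,  0.07])), (0.1, np.int64(8433), array([ 0.47, -0.04,  0.1 ])), (0.2, np.int64(5834), array([ 0.47, -0.04,  0.24]))]
wrist block [0.5138 0.072  0
[... 175 characters left out ...]
1] ((486.07122802734375, -98.5953369140625), (206.68507385253906, 30.220279693603516), 76.30757904052734)
  comp [ 218   84   56   64 2051] 0.025 ((512.6841430664062, 67.94636535644531), (49.95332717895508, 40.020591735839844), 61.11631393432617)
  comp [ 189  163   80  198 7741] 0.048 ((486.69970703125, -97.9363784790039), (237.34442138671875, 46.951026916503906), 76.31343078613281)
  comp [178 365  45  18 565] 0.031 ((446.0333251953125, -241.38963317871094), (17.02223777770996, 54.845882415771484), 89.74189758300781)
tall things [(0.06, np.int64(42214), array([ 0.47, -0.01,  0.24])), (0.1, np.int64(42214), array([ 0.47, -0.01,  0.24])), (0.2, np.int64(42214), array([ 0.47, -0.01,  0.24]))]
```

```bash
python3 - <<'E'
from h import *
s=robot.sense(); M=R.from_euler('xyz',s["eef_rot"]).as_matrix(); print(M.round(4))
c=np.array([.4865,-.0985]); a=np.radians(76.35); u=np.array([np.cos(a),np.sin(a)])
for k in(78,26,-26,-78): print(k,(c+u*k/1000).round(4))
t=np.r_[c+u*.078,.150]; print("shift cm",M.T@(t-s["ee_pos"])*100)
# desired: tool x down, tool z along row, nearest to current
z=np.sign(M[:,2]@np.r_[u,0])*np.r_[u,0]; x=np.array([0,0,-1.]); D=np.c_[x,np.cross(z,x),z]
print("turn deg",np.degrees(R.from_matrix(M.T@D).as_rotvec()),"zdir",z)
q=np.load("pics/scene0.npz"); P=cloud(q["d"],get_calibration("scene"),q["T"]).reshape(-1,3)
m=(P[:,2]>.06)&(P[:,0]>.1)&(P[:,0]<.95)&(P[:,1]>-.5)&(P[:,1]<.6)
H,_,_=np.histogram2d(P[m,0],P[m,1],bins=[np.arange(.1,1,.1),np.arange(-.5,.61,.1)]); print(H.astype(int))
E
```

```text
[[-1.2e-03  1.0e+00  0.0e+00]
 [ 2.0e-04  0.0e+00 -1.0e+00]
 [-1.0e+00 -1.2e-03 -2.0e-04]]
78 [ 0.5049 -0.0227]
26 [ 0.4926 -0.0732]
-26 [ 0.4804 -0.1238]
-78 [ 0.4681 -0.1743]
shift cm [15.33731256 -4.47473024  2.27761163]
turn deg [ 1.36510425e+01 -2.66220182e-03  6.96081013e-02] zdir [-0.23599022 -0.97175543 -0.        ]
[[   0    0    0    0    0    0    0    0    0    0    0]
 [   0    0    0    0    0    0    0    0    0    0    0]
 [   0    0    0    0    0    0    0    0    0    0    0]
 [   0    0    0    0  632  264    0    0    2   35   13]
 [   0    0    0    0 3796  533  491 2173 1557 1752 1336]
 [   0    0    0    0  479  130    0  489 1074  951  812]
 [   0  162   13    0    0    0    0   67  335  783  245]
 [   0 1460 3487 1710  645   35    0  967  162   33    0]]
```

Call:
{"name": "servo_tool", "arguments": {
  "motion": [
    {"dx": 3,"dy": -1,"dz": 0.5,"wx": 5,"jaw": 0},
    {"dx": 7,"dy": -3,"dz": 1.5,"wx": 10,"jaw": 0},
    {"dx": 11,"dy": -4.5,"dz": 2.3,"wx": 13.65,"wz": 0.07,"jaw": 0},
    {"dx": 13.5,"dy": -4.5,"dz": 2.3,"wx": 13.65,"wz": 0.07,"jaw": 0},
    {"dx": 14.5,"dy": -4.5,"dz": 2.3,"wx": 13.65,"wz": 0.07,"jaw": 0},
    {"dx": 14.5,"dy": -4.5,"dz": 2.3,"wx": 13.65,"wz": 0.07,"jaw": 0},
    {"dx": 14.5,"dy": -4.5,"dz": 2.3,"wx": 13.65,"wz": 0.07,"jaw": 0},
    {"dx": 14.5,"dy": -4.5,"dz": 2.3,"wx": 13.65,"wz": 0.07,"jaw": 0}
  ],
  "newtons": 20
}}

```text
$.motion[0]: bad value
```

```bash
python3 - <<'E'
from h import *
s=robot.sense(); print({k:np.round(s[k],4) for k in("time_s","ee_pos","wrist_force","finger_gap")})
M=R.from_euler('xyz',s["eef_rot"]).as_matrix();print(M.round(4))
p,d,c,T=shot("wrist","w1"); q,_,_,_=shot("side","s1")
# predicted pixels of section centres in the wrist view
K=np.array([[c["fx"],0,c["cx"]],[0,c["fy"],c["cy"]],[0,0,1]]);Ti=np.linalg.inv(T)
P=cloud(d,c,T);x,y,h=P[...,0],P[...,1],P[...,2]
a=np.radians(76.35);e=np.array([np.cos(a),np.sin(a)]);n=np.array([-e[1],e[0]])
m=(h>.043)&(h<.05)&(x>.4)&(x<.56)&(y>-.25)&(y<.03)
Q=P[m][:,:2]-[.4865,-.0985]
for k in np.arange(-.1,.11,.02):
    b=Q[abs(Q@e-k)<.006]
    if len(b)>20: print(round(k,2),len(b),np.percentile(b@n,[2,50,98]).round(4))
print("z",np.percentile(P[m][:,2],[5,50,95]))
f=P+0; tip=s["ee_pos"]+M[:,0]*.073; print("tip",tip)
cv2.imwrite("pics/ws.png",np.vstack([p,q])[:, :][::1,::1]) if 0 else cv2.imwrite("pics/ws.png",cv2.resize(np.hstack([p,q]),(800,300),interpolation=cv2.INTER_AREA))
E
```

```text
{'time_s': np.float64(0.1), 'ee_pos': array([0.5498, 0.    , 0.3033]), 'wrist_force': array([-0.1415,  0.3746, -0.2394]), 'finger_gap': np.float64(0.0856)}
[[-1.2e-03  1.0e+00  0.0e+00]
 [ 2.0e-04  0.0e+00 -1.0e+00]
 [-1.0e+00 -1.2e-03 -2.0e-04]]
-0.1 156 [-0.0137  0.0004  0.0143]
-0.08 234 [-0.0138  0.0003  0.0145]
-0.06 214 [-0.0135  0.0035  0.0149]
-0.04 228 [-0.014  -0.0008  0.0145]
-0.02 262 [-0.0138  0.0008  0.0146]
0.0 121 [-0.0139  0.003   0.0151]
0.02 297 [-0.0141  0.0003  0.0148]
0.04 302 [-0.0139  0.0014  0.0149]
0.06 230 [-0.0142 -0.0028  0.0144]
0.08 338 [-0.0141  0.0005  0.0148]
0.1 281 [-0.014   0.0004  0.0147]
z [0.04413469 0.04595409 0.0471396 ]
tip [5.49750376e-01 5.85853256e-05 2.30323792e-01]
```

View pics/ws.png

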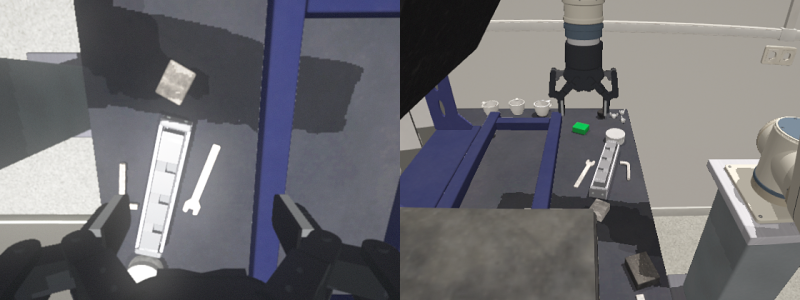

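The move was refused, so nothing moved. The views confirm the layout: block above and tin below in the wrist view, with the edge clear. I'll retry with every field given.

Call:
{"name": "servo_tool", "arguments": {
  "motion": [
    {"dx": 3.0,"dy": -1.0,"dz": 0.5,"wx": 5.0,"wy": 0.0,"wz": 0.0,"jaw": 0.0},
    {"dx": 7.0,"dy": -3.0,"dz": 1.5,"wx": 10.0,"wy": 0.0,"wz": 0.0,"jaw": 0.0},
    {"dx": 11.0,"dy": -4.5,"dz": 2.3,"wx": 13.65,"wy": 0.0,"wz": 0.07,"jaw": 0.0},
    {"dx": 13.5,"dy": -4.5,"dz": 2.3,"wx": 13.65,"wy": 0.0,"wz": 0.07,"jaw": 0.0},
    {"dx": 14.5,"dy": -4.5,"dz": 2.3,"wx": 13.65,"wy": 0.0,"wz": 0.07,"jaw": 0.0},
    {"dx": 14.5,"dy": -4.5,"dz": 2.3,"wx": 13.65,"wy": 0.0,"wz": 0.07,"jaw": 0.0},
    {"dx": 14.5,"dy": -4.5,"dz": 2.3,"wx": 13.65,"wy": 0.0,"wz": 0.07,"jaw": 0.0},
    {"dx": 14.5,"dy": -4.5,"dz": 2.3,"wx": 13.65,"wy": 0.0,"wz": 0.07,"jaw": 0.0}
  ],
  "newtons": 20
}}

```text
time_s: 1.2
ee_pos: [0.5055, -0.023, 0.1597]
eef_rot: [1.64, 1.568, -0.169]
wrist_force: [0.2, -0.5, -0.5]
finger_gap: -0.0001
```

```bash
python3 - <<'E'
from h import *
s=robot.sense(); M=R.from_euler('xyz',s["eef_rot"]).as_matrix();print(M.round(4),s["ee_pos"],s["wrist_force"])
p,d,c,T=shot("wrist","w2"); q,dq,cq,Tq=shot("scene","s2"); 
P=cloud(dq,cq,Tq); x,y,h=P[...,0],P[...,1],P[...,2]
m=(h>.075)&(h<.13)&(abs(x-.505)<.06)&(abs(y+.023)<.06)
print("fingers",m.sum(),P[m].min(0),P[m].max(0))
lo=m&(h<np.nanmin(h[m])+.012); print("low",lo.sum(),P[lo].min(0),P[lo].max(0))
cr=cv2.resize(q[120:330,160:400],(480,420))
cv2.imwrite("pics/b.png",cv2.resize(np.hstack([p,cr]),(800,323)))
E
```

```text
[[ 2.700e-03  9.718e-01 -2.358e-01]
 [-5.000e-04 -2.358e-01 -9.718e-01]
 [-1.000e+00  2.700e-03 -2.000e-04]] [ 0.50547929 -0.02299924  0.15969218] [ 0.23304052 -0.50586495 -0.50272137]
fingers 262 [ 0.48646261 -0.03819917  0.0876395 ] [ 0.52150036 -0.01392081  0.12998383]
low 52 [ 0.49112625 -0.03715552  0.0876395 ] [ 0.51723926 -0.01883799  0.09953888]
```

View pics/b.png

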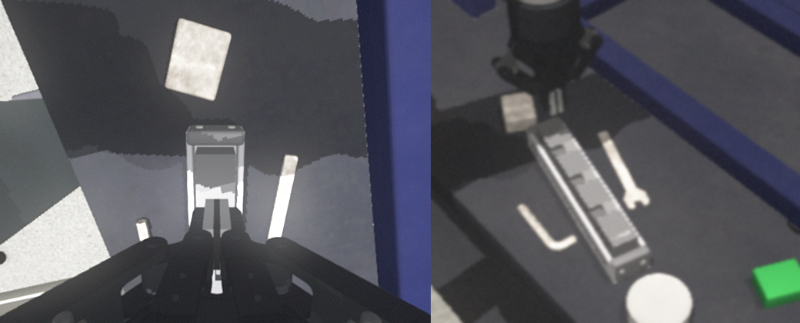

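The tips are shut, centred over the row and about 40 mm above section one, with the block at wrist px (198,60). Now the descent.

Call:
{"name": "servo_tool", "arguments": {
  "motion": [
    {"dx": 1.5,"dy": 0.0,"dz": 0.0,"wx": 0.0,"wy": 0.0,"wz": 0.0,"jaw": 0.0},
    {"dx": 3.0,"dy": 0.0,"dz": 0.0,"wx": 0.0,"wy": 0.0,"wz": 0.0,"jaw": 0.0},
    {"dx": 3.6,"dy": 0.0,"dz": 0.0,"wx": 0.0,"wy": 0.0,"wz": 0.0,"jaw": 0.0},
    {"dx": 3.6,"dy": 0.0,"dz": 0.0,"wx": 0.0,"wy": 0.0,"wz": 0.0,"jaw": 0.0},
    {"dx": 3.6,"dy": 0.0,"dz": 0.0,"wx": 0.0,"wy": 0.0,"wz": 0.0,"jaw": 0.0}
  ]
}}

```text
time_s: 1.92
ee_pos: [0.5053, -0.0231, 0.1234]
eef_rot: [1.643, 1.569, -0.166]
wrist_force: [-0.4, -0.3, -0.2]
finger_gap: -0.0001
```

Call:
{"name": "servo_tool", "arguments": {
  "motion": [
    {"dx": 0.2,"dy": 0.0,"dz": 0.0,"wx": 0.0,"wy": 0.0,"wz": 0.0,"jaw": 0.0},
    {"dx": 0.3,"dy": 0.0,"dz": 0.0,"wx": 0.0,"wy": 0.0,"wz": 0.0,"jaw": 0.0},
    {"dx": 0.4,"dy": 0.0,"dz": 0.0,"wx": 0.0,"wy": 0.0,"wz": 0.0,"jaw": 0.0},
    {"dx": 0.4,"dy": 0.0,"dz": 0.0,"wx": 0.0,"wy": 0.0,"wz": 0.0,"jaw": 0.0}
  ]
}}

```text
time_s: 2.42
ee_pos: [0.505, -0.023, 0.1188]
eef_rot: [1.682, 1.57, -0.127]
wrist_force: [0.8, 0.2, 0.1]
finger_gap: -0.0
```

Call:
{"name": "servo_tool", "arguments": {
  "motion": [
    {"dx": 0.1,"dy": 0.0,"dz": 0.0,"wx": 0.0,"wy": 0.0,"wz": 0.0,"jaw": 0.0},
    {"dx": 0.1,"dy": 0.0,"dz": 0.0,"wx": 0.0,"wy": 0.0,"wz": 0.0,"jaw": 0.0},
    {"dx": 0.1,"dy": 0.0,"dz": 0.0,"wx": 0.0,"wy": 0.0,"wz": 0.0,"jaw": 0.0}
  ]
}}

```text
time_s: 2.8
ee_pos: [0.5051, -0.023, 0.118]
eef_rot: [1.672, 1.569, -0.137]
wrist_force: [-1.1, 0.4, 1.1]
finger_gap: -0.0002
```

Call:
{"name": "servo_tool", "arguments": {
  "motion": [
    {"dx": 0.1,"dy": 0.0,"dz": 0.0,"wx": 0.0,"wy": 0.0,"wz": 0.0,"jaw": 0.0},
    {"dx": 0.1,"dy": 0.0,"dz": 0.0,"wx": 0.0,"wy": 0.0,"wz": 0.0,"jaw": 0.0}
  ]
}}

```text
time_s: 3.05
ee_pos: [0.5051, -0.023, 0.1169]
eef_rot: [1.689, 1.569, -0.12]
wrist_force: [-0.7, -0.1, 1.4]
finger_gap: 0.0001
```

Call:
{"name": "servo_tool", "arguments": {
  "motion": [
    {"dx": 0.1,"dy": 0.0,"dz": 0.0,"wx": 0.0,"wy": 0.0,"wz": 0.0,"jaw": 0.0},
    {"dx": 0.1,"dy": 0.0,"dz": 0.0,"wx": 0.0,"wy": 0.0,"wz": 0.0,"jaw": 0.0}
  ]
}}

```text
time_s: 3.3
ee_pos: [0.5051, -0.023, 0.1159]
eef_rot: [1.739, 1.569, -0.071]
wrist_force: [0.0, -0.4, 2.7]
finger_gap: -0.0003
```

Call:
{"name": "servo_tool", "arguments": {
  "motion": [
    {"dx": 0.0,"dy": 0.0,"dz": 0.0,"wx": 0.0,"wy": 0.0,"wz": 0.0,"jaw": 0.0}
  ]
}}

```text
time_s: 3.42
ee_pos: [0.5051, -0.023, 0.1159]
eef_rot: [1.688, 1.57, -0.121]
wrist_force: [0.2, -0.3, 3.5]
finger_gap: 0.0002
```

```bash
python3 - <<'E'
from h import *
F=[]
for i in range(4):
    s=robot.sense(); F.append(s["wrist_force"]); p,d,c,T=shot("scene","s3")
print(np.round(F,2),s["ee_pos"],s["time_s"]); M=R.from_euler('xyz',s["eef_rot"]).as_matrix(); print(M.round(4))
P=cloud(d,c,T); e=np.array([np.cos(np.radians(76.35)),np.sin(np.radians(76.35))]);n=np.array([-e[1],e[0]])
Q=P[...,:2]-[.4865,-.0985]
for k in(78,26,-26,-78):
    m=(abs(Q@e-k/1e3)<.014)&(abs(Q@n)<.012)&(P[...,2]<.055)&(P[...,2]>.03); print(k,m.sum(),np.nanmedian(P[m][:,2]) if m.any() else 0)
E
```

```text
[[ 0.18 -0.25  3.52]
 [-0.44 -0.84  2.34]
 [-0.49  0.02  2.62]
 [ 0.42 -0.21  3.32]] [ 0.50509112 -0.02302234  0.11592399] 3.575
[[ 1.300e-03  9.718e-01 -2.360e-01]
 [-2.000e-04 -2.360e-01 -9.718e-01]
 [-1.000e+00  1.400e-03 -1.000e-04]]
78 86 0.04393153687101253
26 157 0.045271172322393194
-26 170 0.04538397414225498
-78 193 0.04524275512088449
```

Mean force is about 2.9 N, so the section is roughly 2.9 mm deep and agrees with the height. Now sliding to section two.

Call:
{"name": "servo_tool", "arguments": {
  "motion": [
    {"dx": 0.0,"dy": 0.0,"dz": 0.8,"wx": 0.0,"wy": 0.0,"wz": 0.0,"jaw": 0.0},
    {"dx": 0.0,"dy": 0.0,"dz": 1.6,"wx": 0.0,"wy": 0.0,"wz": 0.0,"jaw": 0.0},
    {"dx": 0.0,"dy": 0.0,"dz": 2.2,"wx": 0.0,"wy": 0.0,"wz": 0.0,"jaw": 0.0},
    {"dx": 0.0,"dy": 0.0,"dz": 2.8,"wx": 0.0,"wy": 0.0,"wz": 0.0,"jaw": 0.0},
    {"dx": 0.0,"dy": 0.0,"dz": 3.4,"wx": 0.0,"wy": 0.0,"wz": 0.0,"jaw": 0.0},
    {"dx": 0.0,"dy": 0.0,"dz": 4.2,"wx": 0.0,"wy": 0.0,"wz": 0.0,"jaw": 0.0},
    {"dx": 0.0,"dy": 0.0,"dz": 5.2,"wx": 0.0,"wy": 0.0,"wz": 0.0,"jaw": 0.0},
    {"dx": 0.0,"dy": 0.0,"dz": 5.2,"wx": 0.0,"wy": 0.0,"wz": 0.0,"jaw": 0.0}
  ]
}}

```text
time_s: 4.62
ee_pos: [0.4925, -0.0745, 0.1158]
eef_rot: [1.017, 1.57, -0.793]
wrist_force: [0.2, -1.9, 2.4]
finger_gap: 0.0
```

Call:
{"name": "servo_tool", "arguments": {
  "motion": [
    {"dx": 0.0,"dy": 0.0,"dz": 0.0,"wx": 0.0,"wy": 0.0,"wz": 0.0,"jaw": 0.0},
    {"dx": 0.0,"dy": 0.0,"dz": 0.0,"wx": 0.0,"wy": 0.0,"wz": 0.0,"jaw": 0.0}
  ]
}}

```text
time_s: 4.88
ee_pos: [0.4928, -0.0735, 0.1159]
eef_rot: [1.552, 1.57, -0.257]
wrist_force: [-0.1, -0.7, 2.9]
finger_gap: -0.0001
```

```bash
cat > chk.py <<'E'
from h import *
F=[]
for i in range(4):
    s=robot.sense(); F.append(s["wrist_force"]); p,d,c,T=shot("scene","s4")
print(np.round(F,2),np.mean(F,0),s["ee_pos"],s["time_s"]); M=R.from_euler('xyz',s["eef_rot"]).as_matrix(); print(M.round(4))
P=cloud(d,c,T); e=np.array([np.cos(np.radians(76.35)),np.sin(np.radians(76.35))]);n=np.array([-e[1],e[0]])
Q=P[...,:2]-[.4865,-.0985]; w=s["ee_pos"][:2]-[.4865,-.0985]; print("along,across mm",w@e*1e3,w@n*1e3)
for k in(78,26,-26,-78):
    m=(abs(Q@e-k/1e3)<.014)&(abs(Q@n)<.012)&(P[...,2]<.055)&(P[...,2]>.03); print(k,m.sum(),np.nanmedian(P[m][:,2]) if m.any() else 0)
x,y,h=P[...,0],P[...,1],P[...,2]
m=((h>.022)&(h<.05)&(x>.36)&(x<.56)&(y>-.21)&(y<.03)).astype(np.uint8)
k,l,st,ce=cv2.connectedComponentsWithStats(m); i=1+st[1:,4].argmax(); print(cv2.minAreaRect((P[l==i][:,:2]*1000).astype(np.float32)))
E
python3 chk.py
```

```text
[[-0.09 -0.73  2.88]
 [-0.19 -0.78  2.9 ]
 [-0.08 -0.1   2.75]
 [-1.15 -1.91  2.81]] [-0.37716093 -0.87852723  2.83662946] [ 0.4928147  -0.07339868  0.11586432] 5.025
[[ 1.200e-03  9.718e-01 -2.357e-01]
 [-2.000e-04 -2.357e-01 -9.718e-01]
 [-1.000e+00  1.200e-03 -1.000e-04]]
along,across mm 25.882548043947992 -0.21267452985728283
78 20 0.04541020786708644
26 93 0.04325614368569963
-26 175 0.04534909183742131
-78 196 0.04514548587545203
((483.54833984375, -110.0344009399414), (213.99404907226562, 47.648780822753906), 76.53727722167969)
```

Section two alone is pressed about 2.7 mm and the first has come back up. On to the third.

Call:
{"name": "servo_tool", "arguments": {
  "motion": [
    {"dx": 0.0,"dy": 0.0,"dz": 0.8,"wx": 0.0,"wy": 0.0,"wz": 0.0,"jaw": 0.0},
    {"dx": 0.0,"dy": 0.0,"dz": 1.6,"wx": 0.0,"wy": 0.0,"wz": 0.0,"jaw": 0.0},
    {"dx": 0.0,"dy": 0.0,"dz": 2.2,"wx": 0.0,"wy": 0.0,"wz": 0.0,"jaw": 0.0},
    {"dx": 0.0,"dy": 0.0,"dz": 2.8,"wx": 0.0,"wy": 0.0,"wz": 0.0,"jaw": 0.0},
    {"dx": 0.0,"dy": 0.0,"dz": 3.4,"wx": 0.0,"wy": 0.0,"wz": 0.0,"jaw": 0.0},
    {"dx": 0.0,"dy": 0.0,"dz": 4.2,"wx": 0.0,"wy": 0.0,"wz": 0.0,"jaw": 0.0},
    {"dx": 0.0,"dy": 0.0,"dz": 5.2,"wx": 0.0,"wy": 0.0,"wz": 0.0,"jaw": 0.0},
    {"dx": 0.0,"dy": 0.0,"dz": 5.2,"wx": 0.0,"wy": 0.0,"wz": 0.0,"jaw": 0.0}
  ]
}}

```text
time_s: 6.08
ee_pos: [0.4803, -0.125, 0.1158]
eef_rot: [1.063, 1.57, -0.748]
wrist_force: [-0.3, -0.7, 1.7]
finger_gap: -0.0004
```

Call:
{"name": "servo_tool", "arguments": {
  "motion": [
    {"dx": 0.0,"dy": 0.0,"dz": 0.0,"wx": 0.0,"wy": 0.0,"wz": 0.0,"jaw": 0.0},
    {"dx": 0.0,"dy": 0.0,"dz": 0.0,"wx": 0.0,"wy": 0.0,"wz": 0.0,"jaw": 0.0}
  ]
}}

```text
time_s: 6.32
ee_pos: [0.4805, -0.124, 0.1159]
eef_rot: [1.514, 1.57, -0.295]
wrist_force: [-1.0, -0.8, 3.0]
finger_gap: 0.0002
```

```bash
python3 chk.py
```

```text
[[-1.01 -0.75  3.04]
 [-0.61 -1.82  2.85]
 [-0.79 -0.65  2.58]
 [-0.34 -1.76  1.34]] [-0.68700598 -1.24599609  2.45233979] [ 0.48053994 -0.12393293  0.11586463] 6.475
[[ 1.200e-03  9.718e-01 -2.357e-01]
 [-2.000e-04 -2.357e-01 -9.718e-01]
 [-1.000e+00  1.200e-03 -0.000e+00]]
along,across mm -26.12109993353463 -0.2102034556224204
78 50 0.04492656650079052
26 27 0.04527397196860816
-26 93 0.04304918717132611
-78 188 0.045425477289430805
((476.1091613769531, -140.6670684814453), (150.0825958251953, 46.84483337402344), 76.22773742675781)
```

Call:
{"name": "servo_tool", "arguments": {
  "motion": [
    {"dx": 0.0,"dy": 0.0,"dz": 0.8,"wx": 0.0,"wy": 0.0,"wz": 0.0,"jaw": 0.0},
    {"dx": 0.0,"dy": 0.0,"dz": 1.6,"wx": 0.0,"wy": 0.0,"wz": 0.0,"jaw": 0.0},
    {"dx": 0.0,"dy": 0.0,"dz": 2.2,"wx": 0.0,"wy": 0.0,"wz": 0.0,"jaw": 0.0},
    {"dx": 0.0,"dy": 0.0,"dz": 2.8,"wx": 0.0,"wy": 0.0,"wz": 0.0,"jaw": 0.0},
    {"dx": 0.0,"dy": 0.0,"dz": 3.4,"wx": 0.0,"wy": 0.0,"wz": 0.0,"jaw": 0.0},
    {"dx": 0.0,"dy": 0.0,"dz": 4.2,"wx": 0.0,"wy": 0.0,"wz": 0.0,"jaw": 0.0},
    {"dx": 0.0,"dy": 0.0,"dz": 5.1,"wx": 0.0,"wy": 0.0,"wz": 0.0,"jaw": 0.0},
    {"dx": 0.0,"dy": 0.0,"dz": 5.1,"wx": 0.0,"wy": 0.0,"wz": 0.0,"jaw": 0.0}
  ]
}}

```text
time_s: 7.52
ee_pos: [0.4683, -0.1746, 0.1158]
eef_rot: [1.073, 1.569, -0.738]
wrist_force: [-0.1, -1.0, 2.4]
finger_gap: -0.0002
```

Call:
{"name": "servo_tool", "arguments": {
  "motion": [
    {"dx": 0.0,"dy": 0.0,"dz": 0.0,"wx": 0.0,"wy": 0.0,"wz": 0.0,"jaw": 0.0},
    {"dx": 0.0,"dy": 0.0,"dz": 0.0,"wx": 0.0,"wy": 0.0,"wz": 0.0,"jaw": 0.0},
    {"dx": 0.0,"dy": 0.0,"dz": 0.0,"wx": 0.0,"wy": 0.0,"wz": 0.0,"jaw": 0.0}
  ]
}}

```text
time_s: 7.9
ee_pos: [0.4685, -0.1735, 0.1159]
eef_rot: [1.58, 1.569, -0.229]
wrist_force: [0.2, -0.7, 2.7]
finger_gap: 0.0002
```

```bash
python3 chk.py; python3 - <<'E'
from h import *
p,d,c,T=shot("wrist","w5"); P=cloud(d,c,T); x,y,h=P[...,0],P[...,1],P[...,2]
e=np.array([np.cos(np.radians(76.35)),np.sin(np.radians(76.35))]);n=np.array([-e[1],e[0]]);Q=P[...,:2]-[.4865,-.0985]
for k in(78,26,-26,-78):
    m=(abs(Q@e-k/1e3)<.014)&(abs(Q@n)<.012)&(h<.055)&(h>.03); print(k,m.sum(),np.nanmedian(h[m]) if m.any() else 0)
m=((h>.012)&(h<.03)&(x>.46)&(x<.56)&(y>.03)&(y<.11)); print("block",cv2.minAreaRect((P[m][:,:2]*1000).astype(np.float32)))
q=cv2.imread("pics/s4.png"); cv2.imwrite("pics/c.png",cv2.resize(np.hstack([p,cv2.resize(q[150:360,160:400],(480,420))]),(800,323)))
E
```

```text
[[ 0.17 -0.66  2.67]
 [ 0.2  -1.77  2.89]
 [ 0.05 -0.22  2.6 ]
 [ 0.28 -0.63  2.88]] [ 0.17525234 -0.82035927  2.75878647] [ 0.4685188  -0.17350514  0.11588746] 8.05
[[ 1.200e-03  9.718e-01 -2.358e-01]
 [-2.000e-04 -2.358e-01 -9.718e-01]
 [-1.000e+00  1.300e-03 -1.000e-04]]
along,across mm -77.13003794155871 -0.227155143950942
78 136 0.04518301300587102
26 90 0.045280516227301226
-26 33 0.045476246598219916
-78 110 0.043258889581559656
((501.8399353027344, -36.74257278442383), (111.42227935791016, 48.34060287475586), 77.38821411132812)
78 0 0
26 4325 0.04592269283342068
-26 3914 0.04602768218833543
-78 1080 0.043517056555543665
block ((0.0, 0.0), (0.0, 0.0), 0.0)
```

View pics/c.png

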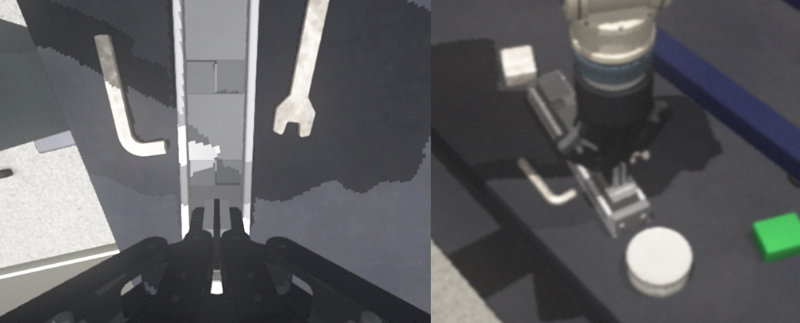

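The tips are on the last section (wrist px 217,210), which is down about 2.5 mm. The others stand at their full 46 mm and nothing has been displaced. Handing in.

```bash
python3 -c "
from bench import robot
print(robot.close_job())"
```

```text
the job is handed in; nothing more can be done
None
```

I ran the shut fingertips along the safety edge from the steel block's end to the tin's end without lifting off. I then handed the job in with the last section still held down; no verdict was reported.

- **Pressing:** At each section the force was about 2.5–2.9 N, or roughly 2.1–2.9 mm deep. The fingertips stayed within about 1 mm of each section's centre.
- **Last check (8.05 s):** The mean force on the last section was 2.8 N, and depth readings put it about 2.5 mm down. The other sections were at rest height, though the first was visible only to the scene camera.
- **Surroundings:** In the last picture the block, tin, key, spanner and edge looked undisturbed. My check of the block's position from the final wrist image found no points because it was out of view. The edge outline there was partly hidden by the arm, so neither was measured at the end.
- **Not measured:** The moments when two sections are pressed together at each crossing. I inferred them from sliding at constant height with the force still on at each stop.
- **Refused command:** The first move was refused because some fields were missing. Nothing moved, and I sent it again with every field given.

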